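# Clear the balance and hold its calibration switch

## Robot

A 6-joint arm with a two-finger parallel gripper is mounted at the origin on the work surface. World frame = base frame: x ahead of the robot, y to its left, z up, the work surface at z = 0. Lengths are in mm, angles in rad, forces in N, time in s.
With the tool pointing down it reaches from about 300 to 775 mm from the base axis. Payload 14.6 kg.
Tool frame: the origin (TCP) lies where the fingers leave the gripper's body, on its centre line; the fingertips stand 97 mm ahead of it and the grasp point (between the pads) lies ahead of it (grip_depth is the z of the grasp point in the tool frame, in mm); z points along the fingers, y is the line along which they close (so a half turn about z gives the same grasp; the last joint's range is limited). The gripper opens to 94 mm and grips with 3 to 60 N. Pads are 16 mm wide; open, the fingers measure 119 mm over their backs; the gripper's body (75 mm by 177 mm) begins 78 mm behind the grasp point.
Start: joints at [1.079, 0.3, 1.521, -0, 1.321, -0.067], TCP at [226.673, 501.108, 302.646] pointing down, gripper open.
Joint ranges: [-3.03, 3.03], [-0.79, 2.21], [0.23, 2.52], [-1.04, 4.18], [0, 3.07], [-2.55, 2.55]. Speed limits (rad/s): [2.22, 2.22, 2.57, 3.14, 3.14, 3.14].

## Interface

Orientations are given as [roll, pitch, yaw] about the fixed x, y, z axes, in that order (R = Rz(yaw) Ry(pitch) Rx(roll)).
In Python, from cell import read_state, camera, sign_off, regions_of, spot_point, grip_depth gives the robot as it stands. The module is installed in compiled form; this text tells all that it offers.
- The arm moves only by the tool send_rows, never from a script. Its argument "series" is a list of rows, each a list of 3 entries, a list of its own where there are three numbers: the shift along the world's x, y, z in mm, then the turn about the world's z in degrees, then the closure, from -1 (fully open) to 1 (shut), so that 0 is half open. A call has 1 to 12 rows; each row shifts and turns the commanded pose from where the row before left it; what a row does not reach is not made up. A row lasts 1/10 s, in which the tool goes at most 50 mm and 8.59 degrees, less where a joint would pass 70% of its speed; a pose out of reach is approached as far as the arm can. A call is refused whole if a number of a shift passes 50 or a number of a turn 8.59, either way. A call with a gripper value outside its range is refused whole. The fingers move at their own pace and stop on an object; "squeeze" is the grip in N (left out, the last holds). Time passes only in rows, so rows that do not move let the fingers close. It gives the time, the measured TCP pose, the force, the opening and the grip force at its end, in the units of the state.
- read_state(): the state, without advancing time (a new reading comes with each control period).
- camera(name): name is "side" or "top"; returns a dict with "color" (400x640x3 uint8, blue, green, red), "fx", "fy", "cx", "cy" (pixels), "camera_from_world" (4x4, takes a point from world to camera coordinates). Camera axes: x right, y down, z forward; pixel columns grow to the right and rows downward; lengths in mm; the calibration is good to about 2 mm. A picture is of the moment at which its call begins. There is no depth.
- sign_off(): hands the job in; it is judged then, once.
Trained networks look in a picture, given as the dict that the camera call returned (one of the last four; its "shot" number tells which), for a name from the list of things; names that differ only in an ending like _2 or _b are one class to them, and where a whole thing is asked for, a point or a joint stands for the part that bears it (a point fixed in the world has none). Each returns a list of dicts, best first, with "confidence" (0 to 1); they miss things now and then, are a little off and sometimes report something else, mostly with a low value. They report only what shows in the picture. A call takes as long as a camera call. They do not tell look-alikes from the thing itself.
- regions_of(thing, picture): "mask" (400x640 bool, what is visible of it).
- spot_point(thing, picture): "point" ([x, y, z] in mm, in the coordinates of the camera as it stood for that picture, good to about 4 mm: a listed point, or the origin of a listed thing).
The state is a dict: "clock": time; "joints": joint angles; "qd": joint speeds; "effort": joint torques, N m; "eef_pos": TCP position; "eef_rot": TCP orientation; "wrist_force": force on the tool from outside, world axes, zero at the start; "moment": the same for the moment, N m; "finger_gap": finger opening in mm; "finger_force": force on a finger pad.
Only numpy, scipy, OpenCV 4.12 (cv2) and the standard library are available. Lean on these libraries where they do the work, as an engineer would, in place of code of your own. Each camera call takes 0.05 s, during which the arm holds its last target. There are 200 camera calls.

## Task

The laboratory balance is to be re-zeroed with nothing on it. First lift the steel weight off the balance pan and set it down, without dropping it, standing upright and fully seated in its own well of the wooden weight case, the one that fits it (the empty well next to it is for a bigger weight). Then take the metal stylus from the tool stand, reach its thin shaft down through the small round hole in the balance's deck and push the recessed calibration switch all the way down without forcing it; finish while still gripping the stylus and holding the switch down, and leave the other weights, the other tools and the jar where they are.

Things in the scene. Friction and masses are not known exactly. Their poses are not given: they have to be found in the camera images.
- balance: Light grey balance, 300 (its x) x 200 mm, fixed; origin at the centre of its underside. Front (sloping dark keypad) to its -x. Deck 70 mm above the bench; round steel pan 124 mm across, centre at x +65, top at 85 mm. On the deck strip between keypad and pan: the switch hole at (-45, -65) mm and, not to be confused, a green bubble level with black rim at (-45, +70) mm.
- aperture (a point): Centre of the calibration switch's hole, level with the deck (70 mm above the bench). The hole is 12 mm across with a thin grey ring, goes through a 4 mm shell and widens to 16 mm below. The white plunger, 12 mm across, is straight under it, its top 14 mm below this point, and is pushed straight down.
- cal_switch (a joint): How far the calibration switch is pushed down (m): 0 released, 0.005 all the way down on its stop. It springs back. It starts to move at about 2 N and takes 6 N at the bottom.
- weight_200_mid (a point): Middle (25 mm above the foot) of the weight on the pan: polished steel, 200 g, 50 mm tall: cylinder 28 mm across up to 34 mm, neck 12.6 mm across, knob 18 mm across from 40 to 50 mm. z is its axis, upright at the start. Seated in its well, its lowest 14 mm are inside the case.
- well (a point): The weight's own well: centre of its mouth, level with the case's top (28 mm above the bench). 31 mm across, 14 mm deep (the seated weight's middle is 11 mm above this point). The wells lie along this frame's y: the empty 41 mm well of a missing bigger weight is at y +54 mm from here, the 100 g weight at -46 mm, the 50 g weight at -87 mm.
- weight_case: Wooden weight case without its lid, 62 mm (its x) by 194 mm (its y), 28 mm high, fixed; origin at the centre of its underside. Four round wells in a row along y, from large to small towards -y; the two smallest hold weights.
- stylus_handle (a point): Middle of the stylus's handle, 93 mm above its tip, 100 mm above the bench at the start; z is its axis, upward. Stands upright in any of the stand's three holes. Slimmest and tallest of the three tools: bare aluminium handle 14 mm across, 65 mm long, with grooves; below it a collar 18 mm across, 5 mm thick; then a steel shaft 5 mm across, 58 mm long, round-ended. 30 to 56 g.
- stylus_tip (a point): Tip of the stylus's shaft, on its axis, 93 mm below the middle of the handle.
- tool_stand: Aluminium block 50 mm (its x) by 160 mm (its y), 65 mm high, fixed; origin at the centre of its underside. Three 9 mm holes straight down at y -55, 0 and +55 mm; the tools' collars rest on the top face. Tools are drawn straight up; the shaft is clear of the block once raised 60 mm, and passes over the other tools once raised 125 mm.
- screwdriver: Bystander in the tool stand: screwdriver with a thick black handle 25 mm across, its top 123 mm above the bench. Origin at the tip of its shaft.
- hex_driver: Bystander in the tool stand: driver with a grey T-shaped handle 54 mm long, its top 112 mm above the bench. Origin at the tip of its shaft.
- weight_100: Bystander: 100 g weight, 22 mm across and 42 mm tall, in its well. Origin at the centre of its foot.
- weight_50: Bystander: 50 g weight, 18 mm across and 35 mm tall, in its well. Origin at the centre of its foot.
- jar: Bystander: small amber jar, 32 mm across and 46 mm tall, standing on the bench between the weight case and the balance. Origin at the centre of its foot.
There are look-alikes about, which are no part of the job. Leave any yellow look-alike of the part that bears weight_200_mid alone. What is shaped like the part that bears stylus_handle but pink is not meant.

How it is judged:
By the outcome, as a careful person would: the job done as asked, in the order asked, and still so for the second after the job is handed in, while the arm keeps its last pose, push and grip.
It also fails if it takes over 51 s, if anything falls off the work surface, if the arm or the gripper's body presses on something with over 40 N, if the wrist force passes 120 N, or if a joint passes its speed limit or range.

## Working session

There is one attempt and no reset: what is moved stays moved. The work goes in short steps, Python scripts to look and compute and a tool call to move; the robot and the scene stay as the last step left them, time stands still between calls to the robot, and variables do not carry over. Pictures are saved under pics/ and viewed, at most 10 in all, crops included, and the job is handed in when it is done.

Besides the shell and the picture viewer there is one more tool, called after "Emit:" as name(argument=value, ...) on one line, values as JSON. send_rows: Moves the arm, as the interface text tells. Its arguments: {"type":"object","properties":{"series":{"type":"array"},"squeeze":{"type":"number"}},"required":["series"]}

```bash
mkdir -p pics; cat > h.py <<'E'
import numpy as np, cv2
from cell import *
def w(p,c):
    T=np.linalg.inv(c["camera_from_world"]); return (T@np.r_[p,1])[:3]
def proj(P,c):
    q=(c["camera_from_world"]@np.r_[P,1])[:3]; return np.array([c["fx"]*q[0]/q[2]+c["cx"],c["fy"]*q[1]/q[2]+c["cy"]])
def ray(uv,c,z):
    T=np.linalg.inv(c["camera_from_world"]); d=T[:3,:3]@np.array([(uv[0]-c["cx"])/c["fx"],(uv[1]-c["cy"])/c["fy"],1]); o=T[:3,3]
    return o+d*(z-o[2])/d[2]
E
python3 - <<'E'
from h import *
print(grip_depth, read_state())
cs={n:camera(n) for n in("side","top")}
for n,c in cs.items():
    cv2.imwrite(f"pics/{n}0.png",c["color"])
    print(n,"cam at",np.linalg.inv(c["camera_from_world"])[:3,3].round(), c["fx"])
    for t in["aperture","weight_200_mid","well","stylus_handle","stylus_tip","balance","weight_case","tool_stand","screwdriver","hex_driver","jar","weight_100","weight_50"]:
        print(t,[(round(r["confidence"],2),w(r["point"],c).round().tolist(),proj(w(r["point"],c),c).round().tolist()) for r in spot_point(t,c)[:3]])
E
```

```text
78.39999999999999 {'clock': 0.0, 'joints': array([ 1.07940710e+00,  3.00447888e-01,  1.52159842e+00,  1.07561506e-06,
        1.32071458e+00, -6.65917264e-02]), 'qd': array([-5.34198234e-04,  6.27397818e-04,  2.01410477e-03, -8.05146368e-04,
        9.09313592e-05,  3.92505825e-04]), 'effort': array([-3.44643711e-03, -5.31796467e+01, -3.52734804e+01,  7.07520708e-02,
        2.43296177e-02, -1.45466074e-04]), 'eef_pos': array([226.59732088, 500.97594477, 302.09166849]), 'eef_rot': array([-3.14042708e+00, -7.87768050e-05,  2.71679484e+00]), 'wrist_force': array([-0.00563282,  0.31765956,  0.99636909]), 'moment': array([-0.01429607,  0.00515701,  0.04991575]), 'finger_force': 0.0, 'finger_gap': 93.9216234389231}
side cam at [382. 609. 631.] 403.46364416998074
aperture [(0.97, [480.0, 135.0, 70.0], [356.0, 270.0])]
weight_200_mid [(0.96, [575.0, 199.0, 112.0], [293.0, 270.0]), (0.62, [752.0, 224.0, 28.0], [202.0, 289.0]), (0.56, [719.0, 121.0, 26.0], [243.0, 254.0])]
well [(0.9, [444.0, -273.0, 27.0], [406.0, 168.0])]
stylus_handle [(0.6, [736.0, -120.0, 91.0], [277.0, 162.0]), (0.5, [6
[... 1307 characters left out ...]
.0, 191.0]), (0.32, [645.0, -158.0, 97.0], [376.0, 186.0])]
balance [(0.9, [511.0, 209.0, 5.0], [213.0, 261.0])]
weight_case [(0.89, [449.0, -286.0, -1.0], [434.0, 280.0])]
tool_stand [(0.65, [655.0, -102.0, 0.0], [347.0, 194.0])]
screwdriver [(0.75, [647.0, -100.0, 8.0], [346.0, 197.0]), (0.37, [446.0, -287.0, -2.0], [434.0, 281.0]), (0.26, [426.0, -43.0, -4.0], [326.0, 295.0])]
hex_driver [(0.61, [649.0, -99.0, 7.0], [346.0, 196.0])]
jar [(0.49, [425.0, -44.0, 1.0], [326.0, 295.0])]
weight_100 [(0.61, [456.0, -319.0, 16.0], [450.0, 276.0]), (0.39, [455.0, -363.0, 12.0], [470.0, 275.0])]
weight_50 [(0.61, [456.0, -319.0, 16.0], [450.0, 276.0]), (0.39, [455.0, -363.0, 12.0], [470.0, 275.0])]
```

View pics/side0.png

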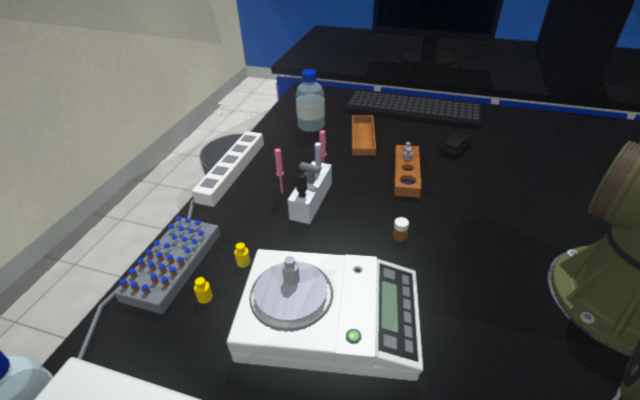

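View pics/top0.png

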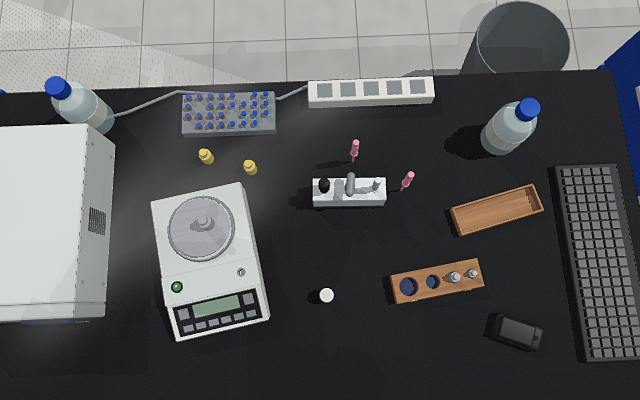

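Top view: the weight is on the pan at (205,223), the balance hole at (241,272) and the bubble at (177,287). The right well is the smaller empty one at (433,282). The real stylus is grey, at (376,184). The pink ones at (354,148) and (408,179) and the yellow weights are look-alikes. Next I'll take enlarged crops for finer measurement.

```bash
python3 - <<'E'
from h import *
t=camera("top");s=camera("side")
def crop(c,x,y,wd,ht,k): return cv2.resize(c["color"][y:y+ht,x:x+wd],None,fx=k,fy=k,interpolation=cv2.INTER_CUBIC)
A=crop(t,380,250,114,60,7)[:, :798]; 
a=[crop(t,380,250,114,60,3.5),crop(s,385,140,50,60,3.5)]
b=[crop(t,305,165,90,50,3.5),crop(s,275,125,60,50,3.5),]
c=[crop(t,225,255,40,50,3.5),crop(s,335,250,45,50,3.5),crop(t,185,200,45,50,3.5),crop(s,270,245,45,50,3.5)]
rows=[cv2.hconcat(r) for r in(a,b,c)]
W=max(r.shape[1] for r in rows)
cv2.imwrite("pics/c1.png",cv2.vconcat([cv2.copyMakeBorder(r,0,4,0,W-r.shape[1],0) for r in rows]))
# wood corner / wells
for n,cc,(x,y,wd,ht) in(("top",t,(380,250,114,60)),("side",s,(385,140,50,60))):
    im=cc["color"][y:y+ht,x:x+wd]; hsv=cv2.cvtColor(cv2.resize(im,None,fx=8,fy=8,interpolation=cv2.INTER_CUBIC),cv2.COLOR_BGR2HSV)
    wood=((hsv[...,0]<20)&(hsv[...,1]>90)&(hsv[...,2]>60)).astype(np.uint8)
    cs,hi=cv2.findContours(wood,cv2.RETR_CCOMP,cv2.CHAIN_APPROX_NONE)
    for k,ct in enumerate(cs):
        if cv2.contourArea(ct)<1500: continue
        if hi[0][k][3]<0: 
            print(n,"outer",[ (ray((p[0]+.5)/8-.5+np.array([x,y]),cc,28)).round(1)[:2].tolist() for p in cv2.approxPolyDP(ct,20,True)])
        else:
            pts=np.array([ray((p[0]+.5)/8-.5+np.array([x,y]),cc,28)[:2] for p in ct]); h=cv2.minEnclosingCircle(pts.astype(np.float32)); 
            print(n,"hole",h, cv2.fitEllipse(pts.astype(np.float32)))
E
```

```text
top outer [[491.1, -378.7], [462.4, -184.8], [401.6, -190.5], [430.3, -386.0]]
top hole ((436.22296142578125, -220.69735717773438), 20.66840362548828) ((436.2308044433594, -221.0390625), (39.286285400390625, 40.53812026977539), 97.91873168945312)
top hole ((444.34613037109375, -274.1517639160156), 15.550708770751953) ((444.2938232421875, -274.1179504394531), (28.682720184326172, 30.418306350708008), 99.7637710571289)
top hole ((451.9482421875, -323.2320251464844), 15.190804481506348) ((451.9169921875, -322.5291748046875), (24.701955795288086, 29.404382705688477), 12.274490356445312)
top hole ((457.927490234375, -363.1505126953125), 12.819371223449707) ((458.1014709472656, -362.5869445800781), (20.68163299560547, 24.71821403503418), 10.253150939941406)
side outer [[488.3, -381.6], [457.0, -154.5], [398.7, -159.8], [400.0, -226.0], [426.3, -386.5], [449.0, -385.6], [437.9, -321.7], [449.7, -306.6], [460.4, -316.1], [465.6, -384.4]]
side hole ((433.6055908203125, -214.65176391601562), 16.25086212158203) ((433.4446716308594, -213.16659545898438), (23.275226593017578, 32.068809509277344), 92.87864685058594)
```

View pics/c1.png

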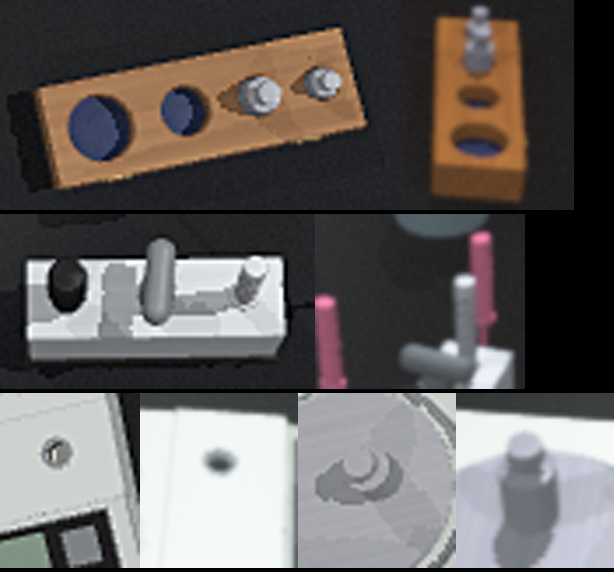

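Crop view: the correct well is clean in the top view and fits at about (444,-274) with case yaw about 8.6°. The stylus top is at about top (378.5,179) and side (317.3,144.5). The hole is at top (241,272) and side (357.5,269).

```bash
python3 - <<'E'
from h import *
t=camera("top");s=camera("side")
print("styl", ray((378.5,179),t,132.5).round(1), ray((317.3,144.5),s,132.5).round(1))
print("hole", ray((225+56/3.5,255+(452-393)/3.5),t,70).round(1), ray((335+(220-140)/3.5,250+(462-393)/3.5),s,70).round(1))
print("bubble",ray((177,287),t,70).round(1), ray((353.5,336),s,70).round(1))
for c in(t,s):
    for th in("weight_200_mid","stylus_handle"):
        for m in regions_of(th,c)[:3]:
            ys,xs=np.nonzero(m["mask"]); print(c["shot"],th,round(m["confidence"],2),len(xs),(xs.min(),xs.max(),ys.min(),ys.max()),(xs.mean().round(1),ys.mean().round(1)))
E
```

```text
styl [ 650.7 -160.2  132.5] [ 646.8 -158.1  132.5]
hole [479.4 132.7  70. ] [477.2 133.   70. ]
bubble [453.9 265.7  70. ] [452.4 264.7  70. ]
5 weight_200_mid 0.63 175 (np.int64(243), np.int64(256), np.int64(159), np.int64(174)) (np.float64(249.8), np.float64(166.8))
5 weight_200_mid 0.53 174 (np.int64(199), np.int64(213), np.int64(148), np.int64(163)) (np.float64(205.7), np.float64(155.6))
5 weight_200_mid 0.52 232 (np.int64(198), np.int64(215), np.int64(214), np.int64(230)) (np.float64(206.3), np.float64(222.2))
5 stylus_handle 0.58 117 (np.int64(350), np.int64(358), np.int64(140), np.int64(159)) (np.float64(354.4), np.float64(148.8))
5 stylus_handle 0.51 104 (np.int64(401), np.int64(413), np.int64(172), np.int64(188)) (np.float64(407.0), np.float64(179.2))
5 stylus_handle 0.49 116 (np.int64(371), np.int64(381), np.int64(177), np.int64(191)) (np.float64(376.1), np.float64(184.4))
6 weight_200_mid 0.8 401 (np.int64(283), np.int64(299), np.int64(256), np.int64(284)) (np.float64(290.8), np.float64(270.7))
6 weight_200_mid 0.62 364 (np.int64(195), np.int64(213), np.int64(277), np.int64(302)) (np.float64(203.1), np.float64(289.9))
6 weight_200_mid 0.5 306 (np.int64(235), np.int64(250), np.int64(242), np.int64(266)) (np.float64(242.1), np.float64(254.5))
6 stylus_handle 0.69 125 (np.int64(319), np.int64(325), np.int64(130), np.int64(156)) (np.float64(322.6), np.float64(141.4))
6 stylus_handle 0.62 151 (np.int64(315), np.int64(322), np.int64(142), np.int64(167)) (np.float64(318.3), np.float64(154.1))
6 stylus_handle 0.22 1029 (np.int64(396), np.int64(420), np.int64(145), np.int64(195)) (np.float64(407.7), np.float64(173.0))
```

Emit:
send_rows(series=[[[35, -34, 0], -8.5, -1], [[35, -34, 0], -8.5, -1], [[35, -34, 0], -8.5, -1], [[35, -34, 0], -8.5, -1], [[35, -34, 0], -8.5, -1], [[35, -34, 0], -8.5, -1], [[35, -34, 0], -6, -1], [[35, -34, 0], 0, -1], [[35, -20, -10], 0, -1], [[35, -10, -10], 0, -1]])

```text
clock: 2.8
eef_pos: [578.2, 197.0, 282.8]
eef_rot: [3.141, 0.0, 1.72]
wrist_force: [-0.2, 0.6, 0.3]
finger_gap: 94.2
finger_force: 0.0
```

Emit:
send_rows(series=[[[-1, 1, -30], 0, -1], [[0, 0, -30], 0, -0.5], [[0, 0, -15], 0, 0], [[0, 0, -7], 0, 0], [[0, 0, 0], 0, 0.3], [[0, 0, 0], 0, 1], [[0, 0, 0], 0, 1], [[0, 0, 0], 0, 1], [[0, 0, 0], 0, 1], [[0, 0, 0], 0, 1], [[0, 0, 0], 0, 1]], squeeze=25)

```text
clock: 3.9
eef_pos: [575.9, 200.2, 201.2]
eef_rot: [3.14, -0.0, 1.722]
wrist_force: [2.4, 0.4, 3.9]
finger_gap: 26.8
finger_force: 25.0
```

Emit:
send_rows(series=[[[0, 0, 10], 0, 1], [[0, 0, 20], 0, 1], [[0, 0, 30], 0, 1], [[-12, -43, 10], 0, 1], [[-12, -43, 0], 0, 1], [[-12, -43, 0], 0, 1], [[-12, -43, 0], 0, 1], [[-12, -43, 0], 0, 1], [[-12, -43, 0], 0, 1], [[-12, -43, 0], 0, 1], [[-12, -43, 0], 0, 1], [[-12, -43, 0], 0, 1]])

```text
clock: 5.1
eef_pos: [466.7, -188.4, 271.1]
eef_rot: [-3.141, -0.0, 1.722]
wrist_force: [0.8, -0.4, -2.5]
finger_gap: 27.1
finger_force: 25.0
```

Emit:
send_rows(series=[[[-12, -43, -20], 0, 1], [[-12, -43, -20], 0, 1], [[0, 0, -20], 0, 1], [[0, 0, -15], 0, 1], [[0, 0, -10], 0, 1], [[0, 0, 0], 0, 1], [[0, 0, 0], 0, 1], [[0, 0, 0], 0, 1]])

```text
clock: 5.9
eef_pos: [444.0, -272.8, 186.6]
eef_rot: [3.141, 0.001, 1.722]
wrist_force: [0.1, -0.0, -1.8]
finger_gap: 27.1
finger_force: 25.0
```

```bash
python3 - <<'E'
from h import *
o=[]
for n in("top","side"):
    c=camera(n)
    for th in("weight_200_mid","well"):
        print(n,th,[(round(r["confidence"],2),w(r["point"],c).round(1).tolist()) for r in spot_point(th,c)[:3]])
    x,y=(385,235) if n=="top" else (365,125)
    o.append(cv2.resize(c["color"][y:y+90,x:x+90],None,fx=4.4,fy=4.4,interpolation=cv2.INTER_CUBIC))
cv2.imwrite("pics/d1.png",cv2.hconcat(o)); st=read_state(); print(st["eef_pos"],st["wrist_force"])
E
```

```text
top weight_200_mid [(0.67, [755.9, 221.6, 26.1]), (0.44, [722.2, 120.1, 22.4])]
top well [(0.68, [443.6, -274.4, 27.0])]
side weight_200_mid [(0.91, [752.9, 223.0, 29.2]), (0.57, [722.0, 121.0, 26.2]), (0.53, [451.7, -320.9, 13.0])]
side well [(0.74, [443.0, -272.7, 28.2]), (0.34, [649.2, -159.6, 100.5])]
[ 443.75166165 -272.87644466  185.90321018] [-0.44893732  0.10004114 -1.72630536]
```

View pics/d1.png

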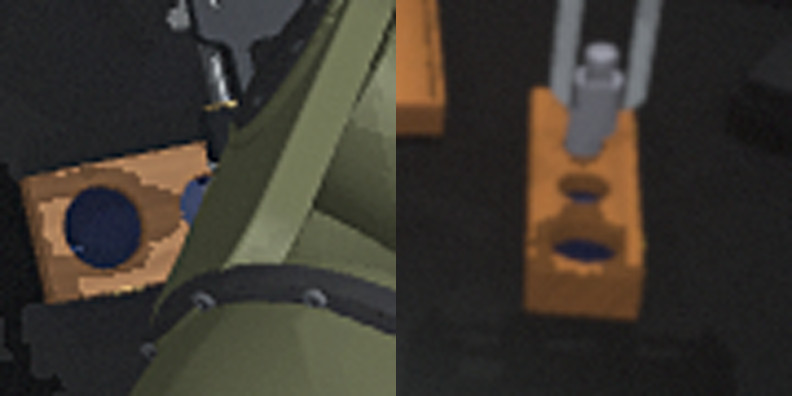

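Side view: the held weight is between the fingers above the well, with the knob at crop (600,50) and the foot at (583,152). It may be tilted, so I'll check against projection.

```bash
python3 - <<'E'
from h import *
c=camera("side"); p=read_state()["eef_pos"]; f=p[2]-201.2+85
for th in np.arange(0,360,45): pass
def cr(P): return ((proj(P,c)-[365,125])*4.4+[396,0]).round(1)
a=np.radians(8.6); ex=np.array([np.cos(a),np.sin(a),0]); ey=np.array([-np.sin(a),np.cos(a),0])
for nm,z,r in(("foot",0,14),("top34",34,14),("knob40",40,9),("knob50",50,9)):
    C=np.r_[p[:2],f+z]; print(nm,cr(C),"left/right/near/far",cr(C+r*ex),cr(C-r*ex),cr(C+r*ey),cr(C-r*ey))
x,y=385,140
im=cv2.resize(c["color"][y:y+45,x:x+45],None,fx=13,fy=13,interpolation=cv2.INTER_CUBIC)
for z,r in((0,14),(34,14),(40,9),(50,9)):
    pts=np.array([(proj(np.r_[p[:2],f+z]+r*(np.cos(t)*ex+np.sin(t)*ey),c)-[x,y]+.5)*13 for t in np.linspace(0,6.283,60)])
    cv2.polylines(im,[pts.astype(int)],True,(0,255,0),1)
cv2.imwrite("pics/d2.png",im)
E
```

```text
foot [587.1 128.1] left/right/near/far [562.4 126.4] [611.9 129.7] [587.4 141.4] [586.9 115. ]
top34 [593.9  77. ] left/right/near/far [568.7  75.5] [619.3  78.6] [594.3  90.1] [593.6  64.2]
knob40 [595.2  67.8] left/right/near/far [578.9  66.8] [611.5  68.8] [595.4  76.2] [595.   59.6]
knob50 [597.3  52.3] left/right/near/far [580.8  51.3] [613.7  53.3] [597.5  60.6] [597.   44.1]
```

View pics/d2.png

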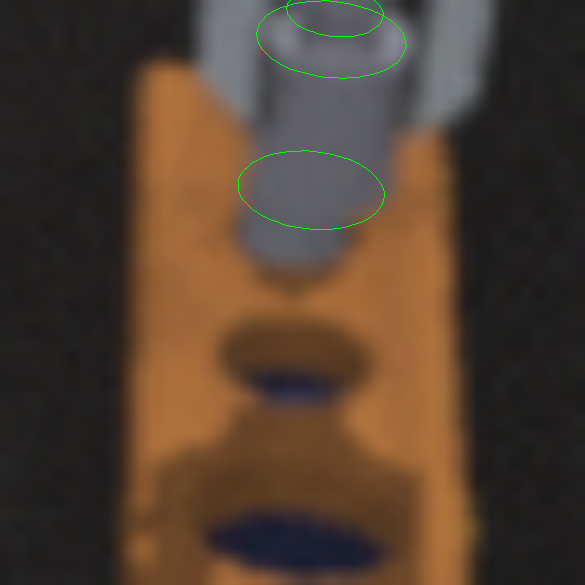

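The foot appears lower and shifted, about 3 px off the upright prediction, so the weight may have tilted in the grip. I'll move it over the free bench between case and jar, look, and re-seat the grip there if needed.

Emit:
send_rows(series=[[[0, 8, 5], 0, 1], [[0, 15, 5], 0, 1], [[0, 20, 0], 0, 1], [[0, 22, 0], 0, 1], [[0, 22, 0], 0, 1], [[0, 22, 0], 0, 1], [[0, 20, 0], 0, 1], [[0, 15, 0], 0, 1], [[-4, 8, 0], 0, 1], [[0, 0, 0], 0, 1], [[0, 0, 0], 0, 1]])

```text
clock: 7.35
eef_pos: [439.6, -121.0, 195.9]
eef_rot: [3.141, 0.0, 1.722]
wrist_force: [0.6, -0.7, -1.6]
finger_gap: 27.2
finger_force: 25.0
```

```bash
cat > v.py <<'E'
from h import *
import sys
c=camera("side"); p=read_state()["eef_pos"]; print(p); f=p[2]-201.2+85+float(sys.argv[2])
a=np.radians(8.6); ex=np.array([np.cos(a),np.sin(a),0]); ey=np.array([-np.sin(a),np.cos(a),0])
x,y=(proj(np.r_[p[:2],f+25],c)-25).astype(int)
im=cv2.resize(c["color"][y:y+50,x:x+50],None,fx=11,fy=11,interpolation=cv2.INTER_CUBIC); raw=im.copy()[:,100:]
for z,r in((0,14),(34,14),(40,9),(50,9)):
    pts=np.array([(proj(np.r_[p[:2],f+z]+r*(np.cos(t)*ex+np.sin(t)*ey),c)-[x,y]+.5)*11 for t in np.linspace(0,6.283,60)])
    cv2.polylines(im,[pts.astype(int)],True,(0,255,0),1)
cv2.imwrite(sys.argv[1],cv2.hconcat([im[:,100:450],raw[:,:350]]))
E
python3 v.py pics/d3.png 0
```

```text
[ 439.68155312 -121.19432172  195.83837021]
```

View pics/d3.png

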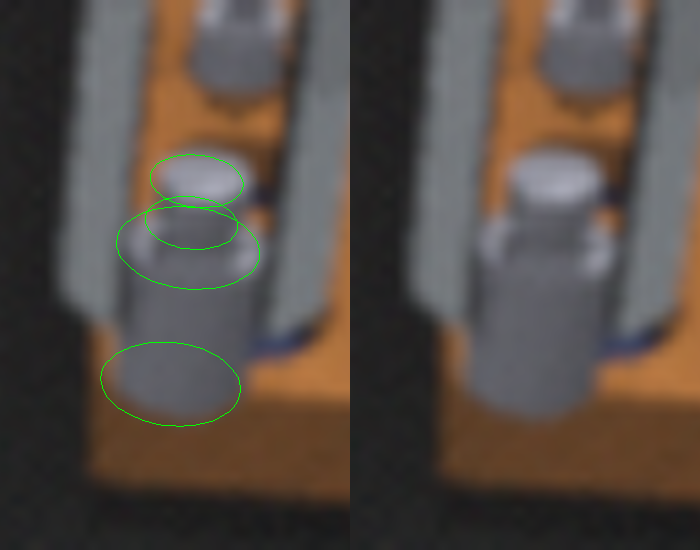

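The second look shows the weight upright and properly held; the earlier tilted look came from the 100 g weight behind it. The side view is offset by about 1 px (2 mm in x), which I take as camera calibration. I'll go back to the well.

Emit:
send_rows(series=[[[1, -10, 0], 0, 1], [[2, -22, 0], 0, 1], [[2, -30, 0], 0, 1], [[0, -30, 0], 0, 1], [[0, -30, 0], 0, 1], [[0, -20, -5], 0, 1], [[0, -8, -10], 0, 1], [[0, -2.5, -15], 0, 1], [[0, 0, -10], 0, 1], [[0, 0, -6], 0, 1], [[0, 0, 0], 0, 1], [[0, 0, 0], 0, 1]])

```text
clock: 8.6
eef_pos: [444.9, -273.2, 150.0]
eef_rot: [3.141, 0.0, 1.722]
wrist_force: [0.7, 0.3, -2.2]
finger_gap: 27.1
finger_force: 25.0
```

```bash
python3 v.py pics/d4.png 0
```

```text
[ 444.92753091 -273.26839303  150.16528696]
```

View pics/d4.png

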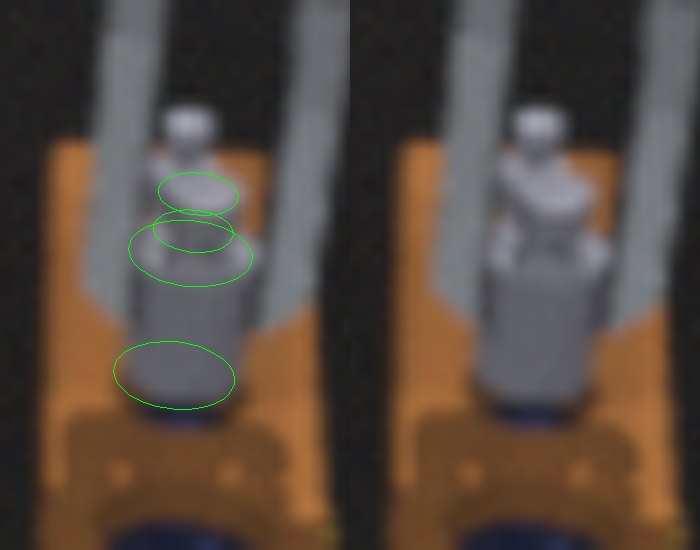

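The foot is centred laterally over the right well, with the well's near rim just visible. Descending gently.

Emit:
send_rows(series=[[[0, -0.3, -3], 0, 1], [[0, 0, -3], 0, 1], [[0, 0, -1.5], 0, 1], [[0, 0, -1.5], 0, 1], [[0, 0, 0], 0, 1]])

```text
clock: 9.15
eef_pos: [444.6, -273.7, 140.4]
eef_rot: [-3.141, -0.0, 1.722]
wrist_force: [0.9, 0.4, -2.1]
finger_gap: 27.1
finger_force: 25.0
```

Emit:
send_rows(series=[[[0, 0, -3], 0, 1], [[0, 0, -3], 0, 1], [[0, 0, -2], 0, 1], [[0, 0, -1], 0, 1], [[0, 0, 0], 0, 1], [[0, 0, 0], 0, 1]])

```text
clock: 9.75
eef_pos: [444.7, -273.7, 131.7]
eef_rot: [-3.142, 0.0, 1.722]
wrist_force: [-0.4, 0.0, -2.1]
finger_gap: 27.1
finger_force: 25.0
```

Emit:
send_rows(series=[[[0, 0, -1], 0, 1], [[0, 0, -0.5], 0, 1], [[0, 0, -0.5], 0, 1], [[0, 0, 0], 0, 1], [[0, 0, 0], 0, 1]])

```text
clock: 10.25
eef_pos: [444.7, -273.7, 130.2]
eef_rot: [3.141, 0.0, 1.722]
wrist_force: [-3.1, 1.8, 5.1]
finger_gap: 27.2
finger_force: 25.0
```

Emit:
send_rows(series=[[[0, 0, 0], 0, 0], [[0, 0, 0], 0, 0], [[0, 0, 0], 0, 0], [[0, 0, 10], 0, -0.2], [[0, 0, 30], 0, -0.2], [[0, 0, 45], 0, -0.2], [[22, 13, 45], -4, -0.2], [[30, 17, 0], -4.5, -0.2], [[40, 22, 0], 0, -0.2], [[40, 22, 0], 0, -0.2], [[40, 22, 0], 0, -0.2], [[32, 18.5, 0], 0, -0.2]])

```text
clock: 11.45
eef_pos: [649.6, -158.1, 258.8]
eef_rot: [3.141, 0.0, 1.574]
wrist_force: [-0.0, -0.3, 0.5]
finger_gap: 56.3
finger_force: 0.0
```

```bash
python3 - <<'E'
from h import *
print(read_state()["eef_pos"])
o=[]
c=camera("side"); print([(round(r["confidence"],2),w(r["point"],c).round(1).tolist()) for r in spot_point("stylus_handle",c)[:4]],[(round(r["confidence"],2),w(r["point"],c).round(1).tolist()) for r in spot_point("weight_200_mid",c)[:4]])
t=camera("top")
print([(round(r["confidence"],2),w(r["point"],t).round(1).tolist()) for r in spot_point("weight_200_mid",t)[:4]])
for cc,x,y in((c,370,125),(t,390,240),(c,280,100)):
    o.append(cv2.resize(cc["color"][y:y+66,x:x+66],None,fx=4,fy=4,interpolation=cv2.INTER_CUBIC))
cv2.imwrite("pics/e1.png",cv2.hconcat(o))
E
```

```text
[ 649.58046179 -158.05947602  258.83911972]
[(0.79, [737.8, -117.7, 91.6]), (0.64, [654.7, -227.3, 97.1]), (0.61, [647.9, -160.3, 100.5])] [(0.85, [753.5, 222.1, 26.9]), (0.72, [717.4, 122.6, 23.8]), (0.48, [442.2, -277.0, 40.7])]
[(0.65, [754.8, 223.1, 24.6]), (0.45, [723.7, 121.9, 25.2]), (0.42, [445.3, -277.0, 37.1])]
```

View pics/e1.png

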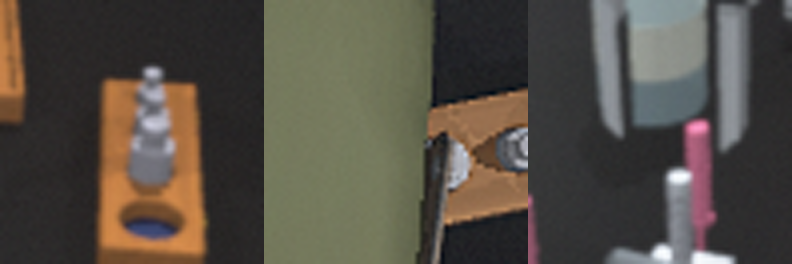

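The weight stands upright in its own well, and the stylus is centred between the fingers. Descending to grasp it.

Emit:
send_rows(series=[[[-0.5, -2, -35], 0, -0.2], [[0, 0, -30], 0, -0.2], [[0, 0, -12], 0, -0.2], [[0, 0, -3], 0, 0], [[0, 0, 0], 0, 0.5], [[0, 0, 0], 0, 1], [[0, 0, 0], 0, 1], [[0, 0, 0], 0, 1], [[0, 0, 0], 0, 1], [[0, 0, 0], 0, 1], [[0, 0, 0], 0, 1]], squeeze=40)

```text
clock: 12.8
eef_pos: [647.6, -161.6, 178.6]
eef_rot: [3.141, 0.0, 1.574]
wrist_force: [-1.0, 0.7, 4.9]
finger_gap: 13.6
finger_force: 40.0
```

Emit:
send_rows(series=[[[0, 0, 10], 0, 1], [[0, 0, 25], 0, 1], [[0, 0, 35], 0, 1], [[0, 0, 35], 0, 1], [[0, 0, 20], 0, 1], [[0, 0, 7], 0, 1], [[-6, 10, 0], 0, 1], [[-12, 21, 0], 0, 1], [[-18, 32, 0], 0, 1], [[-18, 32, 0], 0, 1], [[-18, 32, 0], 0, 1], [[-18, 32, 0], 0, 1]])

```text
clock: 14.0
eef_pos: [556.3, -1.5, 309.2]
eef_rot: [-3.14, -0.0, 1.573]
wrist_force: [-0.5, 1.2, -0.5]
finger_gap: 13.5
finger_force: 40.0
```

Emit:
send_rows(series=[[[-18, 32, 0], 0, 1], [[-18, 32, 0], 0, 1], [[-18, 32, 0], 0, 1], [[-12, 20, -5], 0, 1], [[-9, 14, -15], 0, 1], [[-3.6, 5.6, -15], 0, 1], [[0, 0, -10], 0, 1], [[0, 0, -5], 0, 1], [[0, 0, 0], 0, 1], [[0, 0, 0], 0, 1]])

```text
clock: 15.0
eef_pos: [479.2, 132.6, 260.4]
eef_rot: [3.141, -0.0, 1.573]
wrist_force: [-0.4, -0.3, -0.5]
finger_gap: 13.5
finger_force: 40.0
```

```bash
python3 - <<'E'
from h import *
p=read_state()["eef_pos"];print(p)
o=[]
for n in("side","top"):
    c=camera(n)
    for th in("stylus_handle","stylus_tip","aperture"): print(n,th,[(round(r["confidence"],2),w(r["point"],c).round(1).tolist()) for r in spot_point(th,c)[:3]])
    P=[np.r_[p[:2],p[2]-78.4-93+k] for k in(0,58)]; 
    x,y=(proj([479,133,90],c)-[30,33]).astype(int); print(n,x,y,"tip/collar",[proj(q,c).round(1).tolist() for q in P],"hole",proj([479,133,70],c).round(1))
    o.append(cv2.resize(c["color"][y:y+66,x:x+60],None,fx=6.5,fy=6.5,interpolation=cv2.INTER_CUBIC))
cv2.imwrite("pics/f1.png",cv2.hconcat(o))
E
```

```text
[479.17080689 132.6105589  260.42415284]
side stylus_handle [(0.76, [480.1, 135.5, 182.7]), (0.76, [734.1, -118.2, 88.2]), (0.71, [443.5, -290.4, 0.5])]
side stylus_tip [(0.69, [733.2, -119.4, -3.0]), (0.58, [473.9, 133.4, 90.8]), (0.46, [480.8, 134.3, 69.5])]
side aperture [(0.64, [473.8, 131.1, 68.6]), (0.41, [450.3, -319.8, 16.2])]
side 327 228 tip/collar [[357.2, 262.2], [358.3, 238.9]] hole [356.9 269.5]
top stylus_handle [(0.63, [736.8, -120.6, 94.9]), (0.61, [445.5, -276.6, 38.4]), (0.57, [653.5, -227.4, 94.9])]
top stylus_tip [(0.6, [656.7, -225.2, 1.5]), (0.49, [732.4, -121.8, 2.9])]
top aperture [(0.68, [478.4, 132.7, 74.5])]
top 209 238 tip/collar [[239.3, 271.3], [233.7, 269.0]] hole [240.9 272. ]
```

View pics/f1.png

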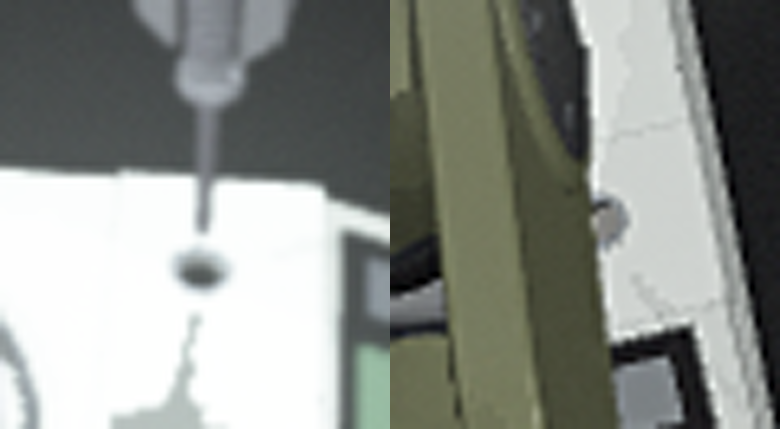

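Side view: the tip is at (358.2,263.7), the hole at (357.9,269.5), with lateral alignment good. Lowering to just above the deck, then checking again.

Emit:
send_rows(series=[[[0, 0, -8], 0, 1], [[0, 0, -6], 0, 1], [[0, 0, 0], 0, 1], [[0, 0, 0], 0, 1]])

```text
clock: 15.8
eef_pos: [478.8, 133.0, 245.9]
eef_rot: [-3.141, 0.0, 1.574]
wrist_force: [0.3, -0.1, -0.2]
finger_gap: 13.1
finger_force: 40.0
```

```bash
python3 - <<'E'
from h import *
s=read_state();p=s["eef_pos"];print(p,s["wrist_force"])
c=camera("side"); print([proj(np.r_[p[:2],p[2]-171.4+k],c).round(1) for k in (0,58)],proj([479,133,70],c).round(1))
im=cv2.resize(c["color"][245:285,337:377],None,fx=14,fy=14,interpolation=cv2.INTER_CUBIC)
cv2.imwrite("pics/f2.png",im)
E
```

```text
[478.79535205 132.96753876 245.85304159] [ 0.34797013 -0.06806255 -0.21671281]
[array([357.1, 267.9]), array([358.2, 245.2])] [356.9 269.5]
```

View pics/f2.png

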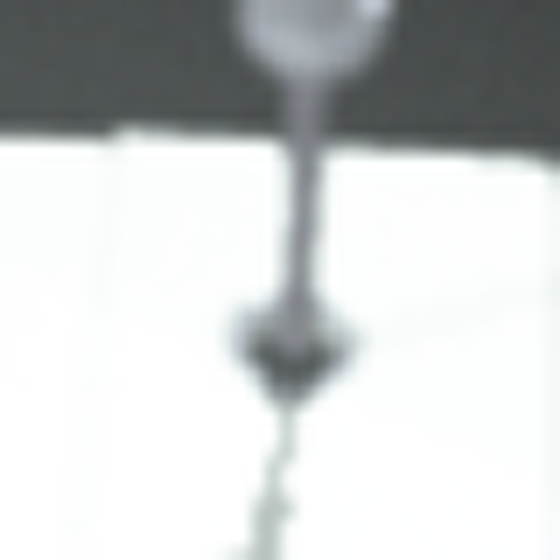

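The tip lines up over the hole, with the tip at about (358.3,269) and the hole at (357.7,269.9). I'll nudge slightly and enter.

Emit:
send_rows(series=[[[0.6, -0.5, -3], 0, 1], [[0, 0, -3], 0, 1], [[0, 0, -3], 0, 1], [[0, 0, -3], 0, 1], [[0, 0, -2], 0, 1], [[0, 0, 0], 0, 1], [[0, 0, 0], 0, 1]])

```text
clock: 16.55
eef_pos: [479.4, 132.5, 232.1]
eef_rot: [-3.142, -0.0, 1.574]
wrist_force: [-0.2, 0.1, -0.6]
finger_gap: 13.4
finger_force: 40.0
```

Tip about 9 mm inside the hole with no contact. Next, down to the plunger.

Emit:
send_rows(series=[[[0, 0, -2], 0, 1], [[0, 0, -2], 0, 1], [[0, 0, -1], 0, 1], [[0, 0, -1], 0, 1], [[0, 0, 0], 0, 1], [[0, 0, 0], 0, 1]])

```text
clock: 17.15
eef_pos: [479.5, 132.5, 226.3]
eef_rot: [3.141, -0.0, 1.574]
wrist_force: [-0.4, 0.2, 1.7]
finger_gap: 13.6
finger_force: 40.0
```

Emit:
send_rows(series=[[[0, 0, -1], 0, 1], [[0, 0, -1], 0, 1], [[0, 0, 0], 0, 1], [[0, 0, 0], 0, 1]])

```text
clock: 17.55
eef_pos: [479.5, 132.5, 224.2]
eef_rot: [3.141, -0.0, 1.574]
wrist_force: [-0.6, -0.6, 3.6]
finger_gap: 13.5
finger_force: 40.0
```

Emit:
send_rows(series=[[[0, 0, -1], 0, 1], [[0, 0, -0.5], 0, 1], [[0, 0, 0], 0, 1], [[0, 0, 0], 0, 1]])

```text
clock: 17.95
eef_pos: [479.5, 132.5, 222.7]
eef_rot: [3.141, -0.0, 1.574]
wrist_force: [-1.0, -0.6, 5.3]
finger_gap: 13.6
finger_force: 40.0
```

Emit:
send_rows(series=[[[0, 0, -0.5], 0, 1], [[0, 0, 0], 0, 1], [[0, 0, 0], 0, 1]])

```text
clock: 18.25
eef_pos: [479.5, 132.5, 222.2]
eef_rot: [3.141, -0.0, 1.574]
wrist_force: [0.3, 0.3, 5.0]
finger_gap: 13.9
finger_force: 40.0
```

Emit:
send_rows(series=[[[0, 0, -0.5], 0, 1], [[0, 0, 0], 0, 1], [[0, 0, 0], 0, 1]])

```text
clock: 18.55
eef_pos: [479.5, 132.5, 221.8]
eef_rot: [3.141, -0.0, 1.574]
wrist_force: [-0.7, 0.6, 5.7]
finger_gap: 13.6
finger_force: 40.0
```

Emit:
send_rows(series=[[[0, 0, -0.5], 0, 1], [[0, 0, 0], 0, 1], [[0, 0, 0], 0, 1]])

```text
clock: 18.85
eef_pos: [479.6, 132.5, 221.6]
eef_rot: [3.141, -0.0, 1.574]
wrist_force: [-2.1, 0.1, 9.9]
finger_gap: 13.6
finger_force: 40.0
```

Emit:
send_rows(series=[[[0, 0, 0], 0, 1], [[0, 0, 0], 0, 1], [[0, 0, 0], 0, 1]])

```text
clock: 19.15
eef_pos: [479.5, 132.5, 221.6]
eef_rot: [3.141, -0.0, 1.574]
wrist_force: [-2.8, 0.6, 11.0]
finger_gap: 13.5
finger_force: 40.0
```

```bash
python3 -c "
from cell import *
print(sign_off())"
```

```text
the job is handed in; nothing more can be done
None
```

The job is handed in: the camera shows the weight upright in its own well, and the gripped stylus is holding the switch down at about 11 N, judged to be on its stop by the jump in force, at 19 s of the 51 s allowed.

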